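# Load the glue press and start its screw

## Task

Push the carton of glued foam board along the rollers until it is fully home against the end stop of the press bay, without disturbing the other things on the table. Then start the press screw by its red crank handle: turn it backward (counter-clockwise from above) until you feel the screw drop into its thread, and then forward (clockwise) one full turn. Finish still gripping the red handle, holding the started screw still at that point; do not let go.

Things in the scene. Friction and masses are not known exactly. Their poses are not given: they have to be found in the camera images.
- station: Grey bench press, fixed to the table, yaw within 0.25 rad. Origin on the table below the screw axis; +y = push direction. Track of 12 rollers, tops 40 mm up, y -0.28 to 0.03, between aluminium guide rails (inner gap 96 mm, 6 mm thick, tops 58 mm). Blue column at x 0.063 to 0.097, |y| under 0.028, 162 mm tall. On the 12 mm base plate beyond the +x rail lie a foam cube and a tape roll
- stop (a point): Middle of the near face of the blue end stop that closes the bay, at y=+0.050 in the station's frame, 65 mm above the table (the stop's top is at 87 mm). The carton's +y end must touch this face
- boss (a point): Centre of the top of the blue threaded boss, on the screw axis, 160 mm above the table. Boss radius 31 mm; the arm to the column is 44 mm wide; undersides at 134 mm. The screw's steel pressure pad (radius 22 mm) hangs to 128 mm at depth 0, clear above the carton (100 mm)
- carton: Cardboard carton 90 mm (x) by 150 mm (y, along the track) by 46 mm high, with foam and plywood boards 80 x 136 mm on top, 60 mm high in all, 0.25 to 0.5 kg. Origin: centre of its underside, on the rollers. Starts between the guides at y -0.10 to -0.185 in the station's frame; fully home its origin is at y=-0.025 and its near (-y) end at y=-0.100
- screw (a joint): Screw depth, m, growing downward. Starts standing on the thread's top at 0 to 0.003. Turned backward it climbs slightly, then drops about 0.008 by its own weight (0.37 kg) to about 0.008. From there 0.008 deeper per forward turn: 0.016 after one turn. Stays where left. To drop, the hand must let it go down: straddle the handle loosely, or press down with a few N
- crank (a joint): Crank angle, rad, growing forward (clockwise from above). At 0 the crank points along the station's +x axis. Starts between 0.8 and 1.6; the thread's start (the drop) lies 0.3 to 2.1 rad backward of that, not known exactly. Turned forward before the drop it jams after 0.5 to 2.4 rad. Friction about 0.02 N m (0.5 N at the handle)
- hub (a point): Point on the screw axis at the top of the dark steel crank hub, 203 mm above the table at screw depth 0; moves down with the screw. The crank arm (16 mm wide, z 192 to 202 mm at depth 0) reaches out 51 mm from here
- handle: Red upright cylindrical crank grip, 18 mm in diameter, 40 mm tall, 40 mm from the screw axis. It revolves freely on its pin, so the hand need not turn as it goes round, but it does not slide on it. Origin: centre of its underside, 204 mm above the table at depth 0, 2 mm above the crank arm; goes down with the screw. Nothing else nearby is as high
- foam_cube: Bystander: white foam-board cube, 45 mm, on the press's base plate beyond the track; origin at the centre of its underside. Leave alone
- tape_roll: Bystander: orange ring of tape, 52 mm across, 18 mm high, on the press's base plate beyond the track; origin under its centre. Leave alone
- glue: Bystander: white glue bottle, 60 mm across, 150 mm tall, on the right; origin under its centre. Leave alone
- foam_block: Bystander: white foam-board block 60 x 110 x 50 mm on the left; origin under its centre. Leave alone
- foam_model: Bystander: white foam-board model, 70 x 70 x 30 mm with a smaller block on top, 65 mm tall in all, on the right near the robot; origin under its centre. Leave alone
- ruler: Bystander: purple ruler 40 x 200 x 4 mm lying on the left; origin under its centre. Leave alone
- brush: Bystander: green-handled brush lying on the right; origin under its middle. Leave alone
There are look-alikes about, which are no part of the job. Of the things that look like the carton, the larger one is meant.

How it is judged:
By the outcome, as a careful person would: the job done as asked, in the order asked, and still so for the second after the job is handed in, while the arm keeps its last pose, push and grip.
It also fails if it takes over 72 s, if anything falls off the work surface, if the arm or the gripper's body presses on something with over 40 N, if the wrist force passes 120 N, or if a joint passes its speed limit or range.

## Robot

A 6-joint arm with a two-finger parallel gripper is mounted at the origin on the work surface. World frame = base frame: x ahead of the robot, y to its left, z up, the work surface at z = 0. Lengths are in m, angles in rad, forces in N, time in s.
With the tool pointing down it reaches from about 0.425 to 0.95 m from the base axis. Payload 3.5 kg.
Tool frame: the origin (TCP) lies at the very end of the fingers, on their centre line; the grasp point (between the pads) lies 19 mm behind it (ctrl.grip_point_offset is the distance from the TCP to the grasp point, in m); z points along the fingers, y is the line along which they close (so a half turn about z gives the same grasp; the last joint's range is limited). The gripper opens to 85 mm and grips with 20 to 120 N. Pads are 22 mm wide; open, the fingers measure 114 mm over their backs; the gripper's body (76 mm by 85 mm) begins 54 mm behind the grasp point. The pads swing forward as they close: fully open they stand 13 mm farther back than shut.
Start: joints at [-1.444, 0.286, 1.577, -0, 1.279, -0.15], TCP at [0.184, -0.649, 0.231] pointing down, gripper open.
Joint ranges: [-2.77, 2.77], [-0.9, 2.22], [0.21, 2.48], [-1.53, 4.67], [0.24, 2.81], [-2.84, 2.84]. Speed limits (rad/s): [2.79, 2.79, 3.14, 3.14, 3.14, 3.14].

## Interface

Orientations are given as a unit quaternion [x, y, z, w].
In Python, from plant import telemetry, vision, ctrl gives the robot as it stands.
- The arm moves only by the tool arm_command, never from a script. Its argument "series" is one flat list of numbers, 7 for each row, row after row: the shift along the tool's x, y, z in cm, then the turn, a rotation vector about the tool's x, y, z in degrees, then the closure, from 0 (fully open) to 1 (shut). A call has 1 to 10 rows; each row is the pose to reach, as a shift and turn from the pose commanded when the call began, along the tool's axes at that moment; what a row does not reach only later rows make up. A row lasts 1/12 s, in which the tool goes at most 41.7 mm and 7.16 degrees, less where a joint would pass 70% of its speed; a pose out of reach is approached as far as the arm can. A call with a gripper value outside its range is refused whole. The fingers move at their own pace and stop on an object; "force" is the grip in N (left out, the last holds). Time passes only in rows, so rows that repeat a pose let the fingers close. It gives the time, the measured TCP pose, the force, the opening and the grip force at its end, in the units of the state.
- telemetry.get_state(): the state, without advancing time (a new reading comes with each control period).
- vision.read_camera(name): name is "side" or "top" or "wrist"; returns a dict with "color" (400x640x3 uint8, blue, green, red), "K" (3x3 intrinsics, pixels), "rvec" (rotation vector, rad) and "tvec" (3), from world to camera coordinates, as OpenCV has them; the wrist camera has in their place "T_tool_cam" (4x4, takes a point from camera to tool coordinates, whose origin is the TCP and whose axes are the flange's). Camera axes: x right, y down, z forward; pixel columns grow to the right and rows downward; lengths in m; the calibration is good to about 2 mm. A picture is of the moment at which its call begins: read the wrist's pose just before it. There is no depth.
- ctrl.sign_off(): hands the job in; it is judged then, once.
The state is a dict: "time": time; "qpos": joint angles; "dq": joint speeds; "joint_efforts": joint torques, N m; "eef_pos": TCP position; "tcp_rot": TCP orientation; "contact_force": force on the tool from outside, world axes, zero at the start; "wrist_torque": the same for the moment, N m; "opening": opening from 0.0 (shut) to 1.0 (fully open); "finger_force": force on a finger pad.
Only numpy, scipy, OpenCV 4.12 (cv2) and the standard library are available. Lean on these libraries where they do the work, as an engineer would, in place of code of your own. Each camera call takes 0.05 s, during which the arm holds its last target. There are 200 camera calls.

## Working session

There is one attempt and no reset: what is moved stays moved. The work goes in short steps, Python scripts to look and compute and a tool call to move; the robot and the scene stay as the last step left them, time stands still between calls to the robot, and variables do not carry over. Pictures are saved under pics/ and viewed, at most 10 in all, crops included, and the job is handed in when it is done.

Besides the shell and the picture viewer there is one more tool, called after "Call:" in YAML: its name, and indented under it one key for each argument. arm_command: Moves the arm, as the interface text tells. Its arguments: {"type":"object","properties":{"series":{"type":"array","items":{"type":"number"}},"force":{"type":"number"}},"required":["series"]}

```bash
mkdir -p pics; python3 - <<'E'
from plant import telemetry, vision, ctrl
import cv2
print(telemetry.get_state())
for n in ("side","top"):
    r=vision.read_camera(n); cv2.imwrite(f"pics/{n}0.png",r["color"]); print(n,r["K"],r["rvec"],r["tvec"])
E
```

```text
{'time': 0.0, 'qpos': array([-1.44401258e+00,  2.87187572e-01,  1.57819419e+00,  2.67998921e-06,
        1.27856986e+00, -1.49975194e-01]), 'dq': array([0.0007101 , 0.00066667, 0.0007906 , 0.00129952, 0.00104594,
       0.00160821]), 'joint_efforts': array([ 1.18201110e-04, -4.05977154e+01, -2.92625499e+01, -2.38848770e-04,
        5.78609193e-03, -9.22431497e-06]), 'eef_pos': array([ 0.18439775, -0.64864162,  0.22992325]), 'tcp_rot': array([ 9.90440194e-01,  1.37937776e-01,  1.49592820e-05, -1.17938749e-03]), 'contact_force': array([-0.59561905,  0.45785716,  0.05384184]), 'wrist_torque': array([-0.01424266, -0.03321519,  0.00380722]), 'finger_force': 0.0, 'opening': 1.0003556198255483}
side [[365.11852217   0.         321.00645392]
 [  0.         365.11852217 202.1161957 ]
 [  0.           0.           1.        ]] [ 2.4320339  -0.29001898  0.07812787] [-0.49663869  0.16952684  0.88646306]
top [[371.28489974   0.         323.09834301]
 [  0.         371.28489974 199.40804149]
 [  0.           0.           1.        ]] [ 2.14361309 -2.17448542  0.18103459] [3.47461389e-04 5.52624807e-01 1.01591358e+00]
```

View pics/top0.png

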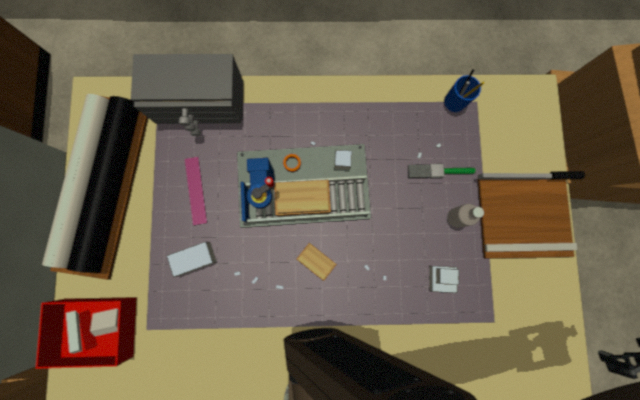

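View pics/side0.png

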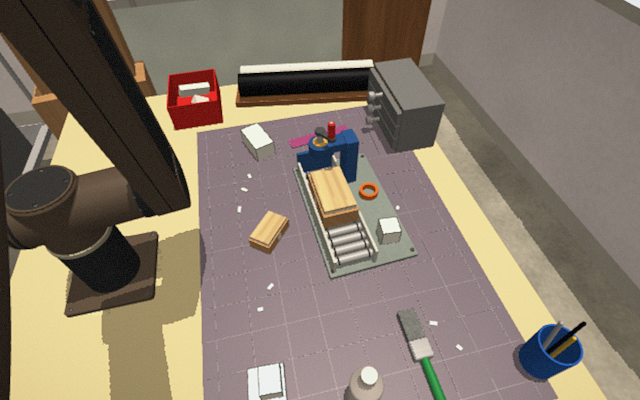

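The top view shows two wooden-topped boxes. One is at (303,198), large and between the guide rails. The other is at (316,262), smaller and loose on the table. The first is the carton, because it is larger and on the rollers. The boss is near (260,196) and the red handle near (270,182). I'll confirm both in an enlarged crop.

```bash
python3 - <<'E'
import cv2
a=cv2.imread("pics/top0.png")[140:235,230:380]; cv2.imwrite("pics/topc.png",cv2.resize(a,None,fx=5.3,fy=5.3,interpolation=cv2.INTER_CUBIC))
a=cv2.imread("pics/side0.png")[115:285,280:425]; cv2.imwrite("pics/sidec.png",cv2.resize(a,None,fx=3.5,fy=3.5,interpolation=cv2.INTER_CUBIC))
E
```

```text
(no output)
```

View pics/topc.png

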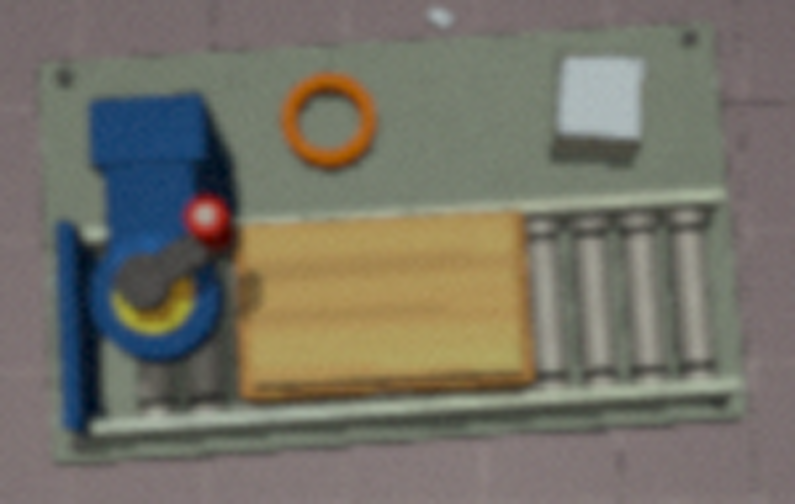

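View pics/sidec.png

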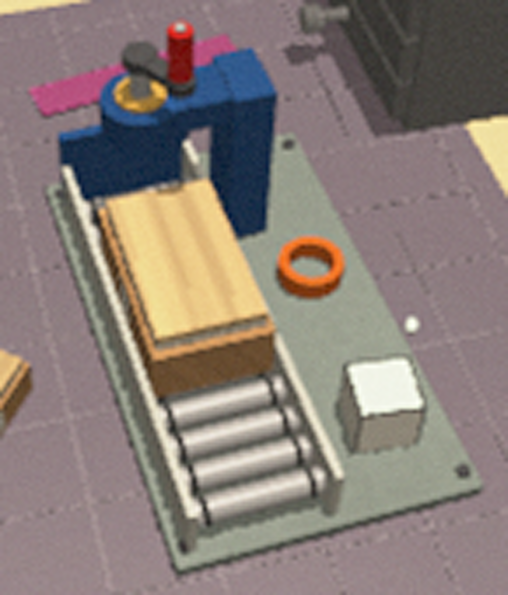

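The crops confirm it: the large carton lies between the rails. In the top crop the board corners are (238,222), (522,208), (532,383) and (242,395). The hub is at (143,281), the handle top at (207,215) and the column top around (92-206,95-165). In the side crop the handle top is at (180,28). Next I fit the station pose from both views.

```bash
cat > h.py <<'E'
import numpy as np, cv2
from scipy.optimize import least_squares
from scipy.spatial.transform import Rotation as R
from plant import telemetry, vision, ctrl
def proj(cam,P):
    return cv2.projectPoints(np.array(P,float),cam["rvec"],cam["tvec"],cam["K"],None)[0].reshape(-1,2)
def S(p,st):  # station->world
    x,y,yaw=st; c,s=np.cos(yaw),np.sin(yaw)
    return [x+c*p[0]-s*p[1], y+s*p[0]+c*p[1], p[2]]
def state(): 
    s=telemetry.get_state(); return s,np.array(s["eef_pos"]),R.from_quat(s["tcp_rot"])
def totool(w,st=None):
    s,p,r=state(); return r.inv().apply(np.array(w)-p)*100
E
cat > fit.py <<'E'
from h import *
T=vision.read_camera("top"); D=vision.read_camera("side")
def model(v):
    x,y,yaw,a,yc=v; st=v[:3]; h=[.04*np.cos(a),-.04*np.sin(a)]
    car=[(-.04,yc+.068,.1),(.04,yc+.068,.1),(.04,yc-.068,.1),(-.04,yc-.068,.1)]
    col=[(.097,.028,.162),(.097,-.028,.162),(.063,.028,.162),(.063,-.028,.162)]
    t=[(0,0,.202),(*h,.243)]+col+car
    d=[(*h,.243),(*h,.203)]+car
    return proj(T,[S(p,st) for p in t]),proj(D,[S(p,st) for p in d])
tp=np.array([(143,281),(207,215),(92,100),(201,95),(93,165),(206,158),(242,395),(238,222),(522,208),(532,383)])/5.3+[230,140]-.4
dp=np.array([(180,28),(180,82),(98,205),(208,180),(270,322),(155,338)])/3.5+[280,115]-.35
f=lambda v:np.concatenate([(a-b).ravel() for a,b in zip(model(v),(tp,dp))])
r=least_squares(f,[.65,.15,0,1,-.12],loss="soft_l1"); np.set_printoptions(precision=3,suppress=True)
print(r.x); print(f(r.x).reshape(-1,2))
E
python3 fit.py
```

```text
[ 0.548  0.156  0.043  1.065 -0.107]
[[-0.241  0.102]
 [-0.053  0.559]
 [-0.55  -0.33 ]
 [ 1.021 -0.513]
 [-0.339  0.512]
 [ 0.589  0.675]
 [ 2.171 -1.214]
 [ 1.692  1.838]
 [-1.377  1.792]
 [-1.463 -1.798]
 [ 0.212  0.658]
 [ 0.175 -1.433]
 [ 2.05  -0.497]
 [ 0.011  0.371]
 [-0.707 -1.914]
 [ 0.145  0.961]]
```

Call:
arm_command:
  series: [52,-46.6,0,0,0,-76.6,0.6,52,-46.6,0,0,0,-76.6,0.6,52,-46.6,0,0,0,-76.6,0.6,52,-46.6,0,0,0,-76.6,0.6,52,-46.6,0,0,0,-76.6,0.6,52,-46.6,0,0,0,-76.6,0.6,52,-46.6,0,0,0,-76.6,0.6,52,-46.6,0,0,0,-76.6,0.6,52,-46.6,0,0,0,-76.6,0.6,52,-46.6,0,0,0,-76.6,0.6]

```text
time: 1.03
eef_pos: [0.4076, -0.2951, 0.2314]
tcp_rot: [0.72, 0.693, 0.0, 0.0]
contact_force: [0.5, -0.1, -0.1]
opening: 0.398
finger_force: 0.0
```

```bash
cat >> h.py <<'E'
np.set_printoptions(precision=3,suppress=True)
ST=(.548,.156,.043)
def go(w,yaw=None):
    s,p,r=state(); x=r.as_matrix()[:,0]; y0=np.arctan2(x[1],x[0])
    print("t",s["time"],"tcp",p,"yaw",y0,"F",s["contact_force"],"open",s["opening"],"ff",s["finger_force"],"q1,6",s["qpos"][[0,5]])
    print("tool cm",totool(w),"dz deg",None if yaw is None else -np.degrees((yaw-y0+np.pi)%(2*np.pi)-np.pi))
E
python3 -c "
from h import *
go(S((0,-.215,.1),ST),1.571+.043)"
```

```text
t 1.0333 tcp [ 0.408 -0.295  0.231] yaw 1.5326418359989264 F [ 0.528 -0.141 -0.143] open 0.3984003484773972 ff 0.0 q1,6 [-0.829 -0.79 ]
tool cm [24.182 14.052 13.135] dz deg -4.661479426194695
```

Call:
arm_command:
  series: [24.2,14.0,0,0,0,-4.6,0.6,24.2,14.0,0,0,0,-4.6,0.6,24.2,14.0,0,0,0,-4.6,0.6,24.2,14.0,0,0,0,-4.6,0.6,24.2,14.0,0,0,0,-4.6,0.6,24.2,14.0,0,0,0,-4.6,0.6,24.2,14.0,0,0,0,-4.6,0.6,24.2,14.0,0,0,0,-4.6,0.6,24.2,14.0,8,0,0,-4.6,0.6,24.2,14.0,10,0,0,-4.6,0.6]

```text
time: 1.87
eef_pos: [0.5602, -0.0616, 0.1506]
tcp_rot: [0.694, 0.72, 0.002, 0.004]
contact_force: [0.5, -0.6, -1.5]
opening: 0.405
finger_force: 0.0
```

```bash
python3 -c "
from h import *
go(S((0,-.215,.053),ST),1.571+.043)
r=vision.read_camera('wrist');cv2.imwrite('pics/w1.png',r['color']);print(r['K'],r['T_tool_cam'])"
```

```text
t 1.8667 tcp [ 0.56  -0.062  0.151] yaw 1.6088379576557634 F [ 0.541 -0.633 -1.455] open 0.4046982008659231 ff 0.0 q1,6 [-0.289 -0.327]
tool cm [ 0.326 -0.37   9.759] dz deg -0.29576323999256626
[[322.983   0.    321.472]
 [  0.    322.983 199.109]
 [  0.      0.      1.   ]] [[ 0.002 -0.946 -0.323  0.082]
 [ 1.     0.001  0.001  0.001]
 [-0.    -0.323  0.946 -0.142]
 [ 0.     0.     0.     1.   ]]
```

View pics/w1.png

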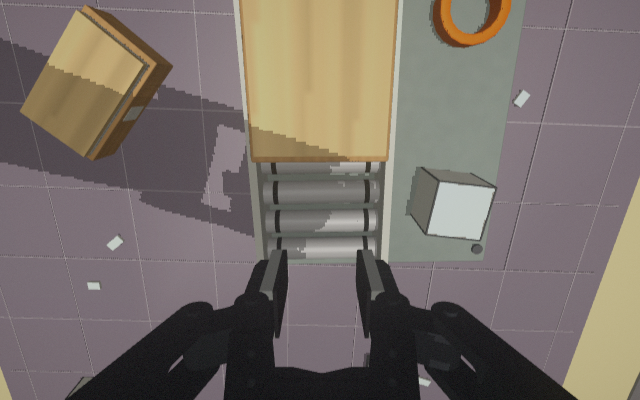

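The wrist view shows the carton ahead, with its board's near edge at row 160, columns 250–390. The fingers (inner gap at columns 285–358) are centred on it and the track ahead is clear.

```bash
cat >> h.py <<'E'
def wray(cam,p,r,uv,z):
    T=np.array(cam["T_tool_cam"]); d=np.linalg.inv(cam["K"])@[*uv,1]
    d=r.apply(T[:3,:3]@d); o=p+r.apply(T[:3,3]); return o+d*(z-o[2])/d[2]
def inS(w):
    c,s=np.cos(ST[2]),np.sin(ST[2]); x,y=w[0]-ST[0],w[1]-ST[1]; return np.array([c*x+s*y,-s*x+c*y,w[2]])
E
python3 -c "
from h import *
s,p,r=state(); c=vision.read_camera('wrist')
print(inS(p))
for uv,z in [((252,160),.1),((388,160),.1),((320,160),.1),((385,265),.058),((258,265),.058)]: print(uv,inS(wray(c,p,r,uv,z)))
go(S((0,-.215,.053),ST),1.571+.043)"
```

```text
[-0.005 -0.216  0.138]
(252, 160) [-0.043 -0.172  0.1  ]
(388, 160) [ 0.034 -0.172  0.1  ]
(320, 160) [-0.005 -0.172  0.1  ]
(385, 265) [ 0.045 -0.264  0.058]
(258, 265) [-0.055 -0.264  0.058]
t 1.9667 tcp [ 0.552 -0.06   0.14 ] yaw 1.6071413030302197 F [-1.597  0.639 -1.725] open 0.4034378750308009 ff 0.0 q1,6 [-0.291 -0.327]
tool cm [0.052 0.686 8.698] dz deg -0.3929743893275562
```

Call:
arm_command:
  series: [0,0,3.5,0,0,0,0.6,0,0,7,0,0,0,0.6,0,0,8.3,0,0,0,0.6,0,0,8.3,0,0,0,0.6,0,0,8.3,0,0,0,0.6]

```text
time: 2.38
eef_pos: [0.5581, -0.0619, 0.0663]
tcp_rot: [0.694, 0.72, 0.0, 0.0]
contact_force: [0.6, -0.3, 0.7]
opening: 0.398
finger_force: 0.0
```

```bash
python3 -c "
from h import *
s,p,r=state();print(inS(p))
go(S((-.003,-.111,.053),ST),1.571+.043)"
```

```text
[ 0.001 -0.218  0.066]
t 2.3833 tcp [ 0.558 -0.062  0.066] yaw 1.6065791456632965 F [ 0.586 -0.273  0.713] open 0.398407123310413 ff 0.0 q1,6 [-0.291 -0.327]
tool cm [10.712 -0.448  1.325] dz deg -0.42518363387445673
```

Call:
arm_command:
  series: [0,-0.1,1.0,0,0,0,0.6,1.5,-0.1,1,0,0,0,0.6,2.5,-0.1,1,0,0,0,0.6,3.5,-0.1,1,0,0,0,0.6,4.5,-0.2,1,0,0,0,0.6,5.5,-0.2,1,0,0,0,0.6,6.5,-0.2,1,0,0,0,0.6,7.5,-0.2,1,0,0,0,0.6,8.3,-0.2,1,0,0,0,0.6,9.0,-0.2,1,0,0,0,0.6]

```text
time: 3.22
eef_pos: [0.5522, 0.0296, 0.0551]
tcp_rot: [0.694, 0.72, 0.0, 0.0]
contact_force: [-0.3, -2.2, 1.0]
opening: 0.405
finger_force: 0.8
```

```bash
python3 -c "
from h import *
s,p,r=state();print(inS(p))
go(S((-.003,-.111,.053),ST),1.571+.043)"
```

```text
[-0.001 -0.126  0.055]
t 3.2167 tcp [0.552 0.03  0.055] yaw 1.6076331068349436 F [-0.269 -2.204  1.027] open 0.40549144515378 ff 0.8249565772712231 q1,6 [-0.13  -0.167]
tool cm [ 1.548 -0.188  0.207] dz deg -0.3647961069684254
```

Contact pushes at about 2 N. I finish in small steps until the stop is felt.

Call:
arm_command:
  series: [0.3,0,0,0,0,0,0.6,0.6,0,0,0,0,0,0.6,0.9,0,0,0,0,0,0.6,1.2,0,0,0,0,0,0.6,1.2,0,0,0,0,0,0.6]

```text
time: 3.63
eef_pos: [0.5513, 0.041, 0.0546]
tcp_rot: [0.694, 0.72, -0.0, -0.001]
contact_force: [0.8, -0.7, -0.4]
opening: 0.4
finger_force: 0.0
```

Call:
arm_command:
  series: [0.15,0,0,0,0,0,0.6,0.3,0,0,0,0,0,0.6,0.3,0,0,0,0,0,0.6]

```text
time: 3.88
eef_pos: [0.5515, 0.0436, 0.0548]
tcp_rot: [0.694, 0.72, -0.0, -0.0]
contact_force: [0.5, 0.5, 0.2]
opening: 0.399
finger_force: 0.0
```

Call:
arm_command:
  series: [0.15,0,0,0,0,0,0.6,0.3,0,0,0,0,0,0.6,0.3,0,0,0,0,0,0.6]

```text
time: 4.13
eef_pos: [0.552, 0.0455, 0.0551]
tcp_rot: [0.694, 0.72, -0.0, 0.001]
contact_force: [1.1, -4.4, -1.5]
opening: 0.4
finger_force: 2.4
```

Call:
arm_command:
  series: [0.15,0,0,0,0,0,0.6,0.3,0,0,0,0,0,0.6,0.3,0,0,0,0,0,0.6]

```text
time: 4.38
eef_pos: [0.5531, 0.0458, 0.0557]
tcp_rot: [0.693, 0.721, -0.002, 0.004]
contact_force: [2.3, -14.2, -2.4]
opening: 0.4
finger_force: 6.8
```

The force rose to 14 N at y = -0.110, against -0.111 expected, so the carton is home. I back off and rise.

Call:
arm_command:
  series: [-0.5,0,0,0,0,0,0.6,-2,0,0,0,0,0,0.6,-5,0,0,0,0,0,0.6,-5,0,-4,0,0,0,0.6,-5,0,-8,0,0,0,0.6,-5,0,-12,0,0,0,0.6,-5,0,-16,0,0,0,0.6,-5,0,-20,0,0,0,0.6,-5,0,-22,0,0,0,0.6,-5,0,-22,0,0,0,0.6]

```text
time: 5.22
eef_pos: [0.5561, -0.0003, 0.2828]
tcp_rot: [0.694, 0.72, 0.004, 0.005]
contact_force: [0.8, 0.1, 0.4]
opening: 0.402
finger_force: 0.0
```

```bash
python3 - <<'E'
from h import *
s,p,r=state();print(inS(p)); go(S((0,-.1,.25),ST),1.6)
r=vision.read_camera('wrist');a=r['color']
t=vision.read_camera('top')['color'][150:230,225:345]; d=vision.read_camera('side')['color'][115:275,280:400]
cv2.imwrite('pics/s2raw.png',vision.read_camera('side')['color'])
t=cv2.resize(t,(480,320),interpolation=cv2.INTER_CUBIC);d=cv2.resize(d,(320,426),interpolation=cv2.INTER_CUBIC)
o=np.zeros((600,800,3),np.uint8);o[:320,:480]=t;o[:426,480:]=d;o[320:,:448]=cv2.resize(a,(448,280))
cv2.imwrite('pics/m2.png',o);cv2.imwrite('pics/w2raw.png',a)
E
```

```text
[ 0.001 -0.157  0.283]
t 5.2167 tcp [ 0.556 -0.     0.283] yaw 1.6071350308335621 F [0.81  0.135 0.372] open 0.40152775046776223 ff 0.0 q1,6 [-0.184 -0.221]
tool cm [ 5.658 -0.221  3.268] dz deg 0.4088071534588273
```

View pics/m2.png

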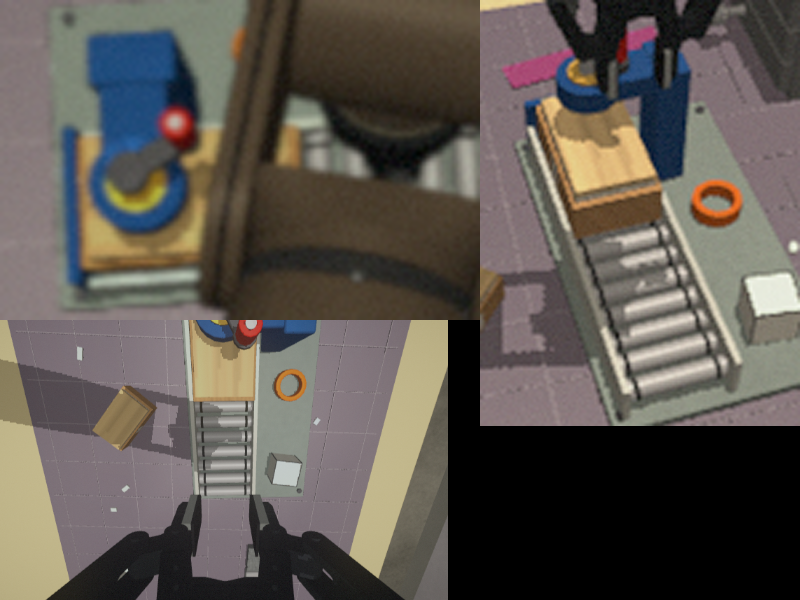

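The carton sits home under the boss against the blue stop, and the bystanders are unmoved. The handle is still at top pixel about (269,181). Next is the exact handle position.

```bash
cat >> h.py <<'E'
def red(im,off=(0,0)):
    b,g,r=[im[...,i].astype(int) for i in range(3)]
    m=((r>110)&(g<80)&(b<80)&(r>2*g)).astype(np.uint8); return m
def ray(cam,uv,z):
    Rm=cv2.Rodrigues(cam["rvec"])[0]; o=-Rm.T@np.array(cam["tvec"]).ravel(); d=Rm.T@np.linalg.inv(cam["K"])@[*uv,1]
    return o+d*(z-o[2])/d[2]
E
python3 - <<'E'
from h import *
s,p,r=state()
t=vision.read_camera('top');d=vision.read_camera('side');w=vision.read_camera('wrist')
def blob(c,x0,x1,y0,y1):
    m=red(c['color'][y0:y1,x0:x1]); ys,xs=np.nonzero(m); return xs.mean()+x0,ys.mean()+y0,len(xs),xs.min()+x0,xs.max()+x0,ys.min()+y0,ys.max()+y0
b=blob(t,255,285,165,200);print('top',b,ray(t,b[:2],.236),inS(ray(t,b[:2],.236)))
im=cv2.imread('pics/side0.png');b=blob({'color':im},310,350,110,150);print('side0',b)
print([ (z,ray(d,b[:2],z)) for z in (.215,.225)])
b=blob(w,300,400,0,50);print('wrist',b, [wray(w,p,r,b[:2],z) for z in (.224,.236)])
print(S((.04*np.cos(1.065),-.04*np.sin(1.065),0),ST))
E
```

```text
top (np.float64(269.1034482758621), np.float64(180.86206896551724), 29, np.int64(265), np.int64(272), np.int64(177), np.int64(184)) [0.569 0.122 0.236] [ 0.02  -0.035  0.236]
side0 (np.float64(331.0952380952381), np.float64(130.04761904761904), 84, np.int64(328), np.int64(334), np.int64(123), np.int64(137))
[(0.215, array([0.57 , 0.132, 0.215])), (0.225, array([0.567, 0.12 , 0.225]))]
wrist (np.float64(369.2883817427386), np.float64(10.072614107883817), 482, np.int64(352), np.int64(388), np.int64(0), np.int64(21)) [array([0.574, 0.122, 0.224]), array([0.572, 0.119, 0.236])]
[np.float64(0.5688664275844937), np.float64(0.12187387804245722), 0]
```

```bash
python3 -c "
from h import *
go((.570,.122,.265),2.12)"
```

```text
t 5.5667 tcp [ 0.552 -0.     0.273] yaw 1.6070691425082009 F [ 0.126 -1.096  1.008] open 0.39848445252414316 ff 0.0 q1,6 [-0.184 -0.221]
tool cm [12.149  2.209  0.771] dz deg -29.388773316306377
```

Call:
arm_command:
  series: [3,0.5,0,0,0,-7,0.45,6,1.2,0,0,0,-14,0.45,9,1.8,0,0,0,-21,0.45,12.1,2.2,0,0,0,-28,0.45,12.1,2.2,0,0,0,-29.4,0.45,12.1,2.2,0,0,0,-29.4,0.45,12.1,2.2,0,0,0,-29.4,0.45]

```text
time: 6.15
eef_pos: [0.5705, 0.121, 0.2739]
tcp_rot: [0.489, 0.872, -0.001, -0.001]
contact_force: [-0.4, -1.0, -0.2]
opening: 0.549
finger_force: 0.0
```

```bash
python3 - <<'E'
from h import *
s,p,r=state()
w=vision.read_camera('wrist'); go((.570,.122,.214),2.12)
m=red(w['color']); n,l,st,c=cv2.connectedComponentsWithStats(m); print(st[st[:,4]>60],c[st[:,4]>60])
cv2.imwrite('pics/w3.png',w['color'])
d=vision.read_camera('side')['color'][80:200,260:420];cv2.imwrite('pics/s3.png',cv2.resize(d,None,fx=4,fy=4,interpolation=cv2.INTER_CUBIC))
E
```

```text
t 6.2 tcp [0.571 0.121 0.274] yaw 2.1184045812426047 F [-0.421 -1.012 -0.574] open 0.5488044705059288 ff 0.0 q1,6 [ 0.034 -0.513]
tool cm [0.153 0.038 6.013] dz deg -0.09141076135476486
[[     0      0    640    400 255557]
 [   309    218     29     29    443]] [[319.494 199.444]
 [323.014 231.813]]
```

View pics/w3.png

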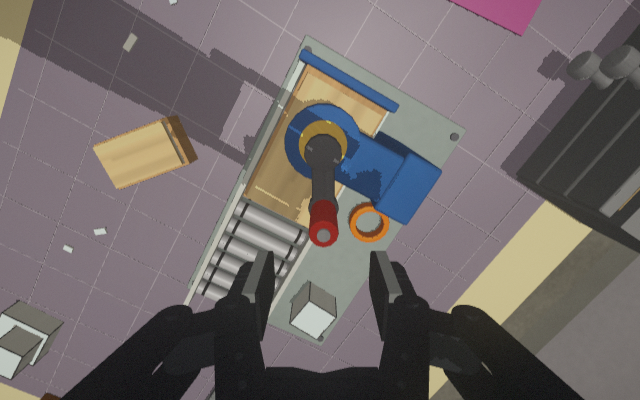

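The wrist view has the handle top at (323,236) and the hub at (323,148). The crank arm lies along the tool's x axis, centred between the fingers, as planned.

```bash
python3 - <<'E'
from h import *
s,p,r=state()
w=vision.read_camera('wrist')
for uv,z in [((323,236),.242),((323,150),.201)]:
    q=wray(w,p,r,uv,z); print(q,inS(q),totool(q))
E
```

```text
[0.572 0.12  0.242] [ 0.023 -0.037  0.242] [-0.115  0.13   3.262]
[0.55  0.157 0.201] [0.002 0.001 0.201] [4.284 0.13  7.363]
```

Call:
arm_command:
  series: [0,0.1,3,0,0,0,0.45,0,0.1,6,0,0,0,0.45,0,0.1,6,0,0,0,0.69,0,0.1,6,0,0,0,0.69,0,0.1,6,0,0,0,0.69,0,0.1,6,0,0,0,0.69]
  force: 20

```text
time: 6.8
eef_pos: [0.5731, 0.1214, 0.2176]
tcp_rot: [0.489, 0.872, 0.001, 0.002]
contact_force: [0.1, 0.2, 1.0]
opening: 0.309
finger_force: 0.0
```

```bash
cat > look.py <<'E'
from h import *
s,p,r=state(); q=inS(p); go((.549,.156,.21)); print("inS",q,"ang",np.degrees(np.arctan2(q[1],q[0])),"rad",np.hypot(q[0],q[1]))
d=vision.read_camera('side'); m=red(d['color'][105:160,295:360]); ys,xs=np.nonzero(m)
print("side red: n",len(xs),"cx",xs.mean()+295,"top",ys.min()+105,"bot",ys.max()+105) if len(xs) else print("none")
E
python3 look.py; python3 - <<'E'
from h import *
d=vision.read_camera('side')['color'][80:200,260:420];cv2.imwrite('pics/s4.png',cv2.resize(d,None,fx=4,fy=4,interpolation=cv2.INTER_CUBIC))
E
```

```text
t 6.8 tcp [0.573 0.121 0.218] yaw 2.119455523902835 F [0.08  0.175 1.017] open 0.30889054702405616 ff 0.0 q1,6 [ 0.036 -0.513]
tool cm [ 4.207 -0.253  0.752] dz deg None
inS [ 0.024 -0.036  0.218] ang -56.521850504161584 rad 0.04271299452667618
side red: n 8 cx 334.625 top 122 bot 130
```

View pics/s4.png

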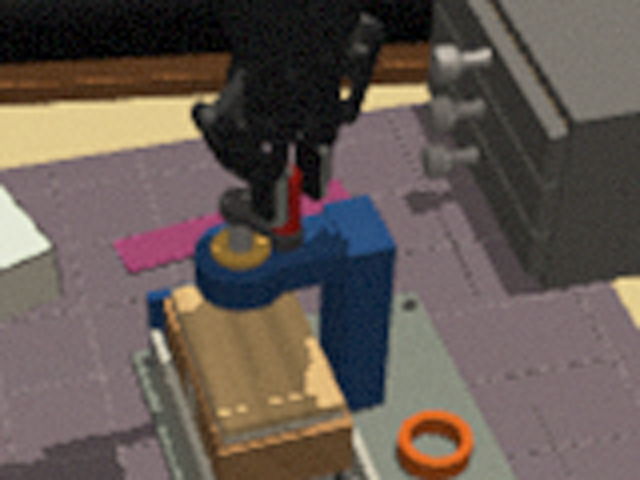

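The side view shows the fingers straddling the red handle, with the crank arm at crop (240-290,200-240) clear below. I turn backward about the hub in small steps, tracking the drop by the handle-to-hub spacing in the wrist camera.

```bash
cat > look.py <<'E'
from h import *
import sys,os
s,p,r=state(); q=inS(p); go((.549,.156,.21)); print("inS",q,"crank~",-np.degrees(np.arctan2(q[1],q[0])),"rad",np.hypot(q[0],q[1]))
w=vision.read_camera('wrist')['color']; m=red(w[200:400,250:390]); ys,xs=np.nonzero(m)
print("wrist red n",len(xs), "x",xs.min()+250,xs.max()+250,"y",ys.min()+200,ys.max()+200,"c",xs.mean()+250,ys.mean()+200) if len(xs) else print("none")
g=cv2.cvtColor(w,cv2.COLOR_BGR2GRAY)
if not os.path.exists('hub.png'): cv2.imwrite('hub.png',g[145:215,285:360]); cv2.imwrite('pics/w5.png',w)
c=cv2.minMaxLoc(cv2.matchTemplate(g,cv2.imread('hub.png',0),cv2.TM_CCOEFF_NORMED)); print("hub",c[1],c[3])
d=vision.read_camera('side'); m=red(d['color'][105:160,295:360]); ys,xs=np.nonzero(m)
print("side red: n",len(xs),"cx",xs.mean()+295,"top",ys.min()+105,"bot",ys.max()+105) if len(xs) else print("none")
E
python3 look.py
```

```text
t 6.9 tcp [0.573 0.122 0.217] yaw 2.119929347470675 F [-0.127 -0.157 -0.266] open 0.31028633967046887 ff 0.0 q1,6 [ 0.036 -0.513]
tool cm [ 4.179 -0.248  0.732] dz deg None
inS [ 0.023 -0.035  0.217] crank~ 56.52885601995266 rad 0.04242605578002062
wrist red n 1628 x 298 367 y 233 304 c 318.5380835380835 269.4791154791155
hub 1.0 (285, 145)
side red: n 9 cx 333.1111111111111 top 122 bot 137
```

View pics/w5.png

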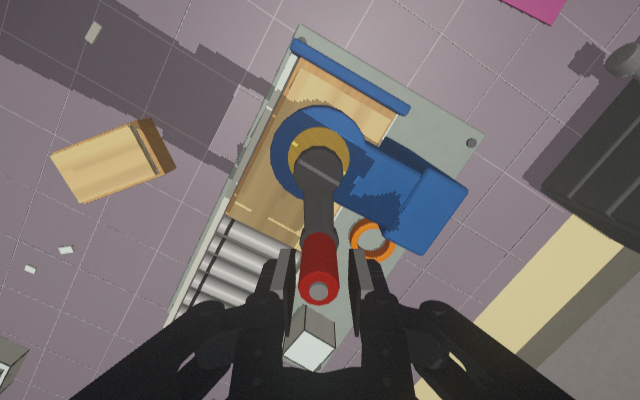

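The wrist view shows the red handle between the pads (top centre (318,291), bottom edge row 304) and the hub at (321,172).

Call:
arm_command:
  series: [0.03,0.5,0,0,0,-7,0.69,0.12,0.99,0,0,0,-14,0.69,0.27,1.47,0,0,0,-21,0.69,0.27,1.47,0,0,0,-21,0.69,0.27,1.47,0,0,0,-21,0.69]

```text
time: 7.42
eef_pos: [0.5833, 0.132, 0.2156]
tcp_rot: [0.323, 0.946, 0.001, 0.001]
contact_force: [-0.5, -0.3, -0.0]
opening: 0.313
finger_force: 0.0
```

```bash
sed -i 's/250:390/290:346/; s/+250/+290/g' look.py; python3 look.py
```

```text
t 7.4167 tcp [0.583 0.132 0.216] yaw 2.483851377969311 F [-0.497 -0.258 -0.009] open 0.3129310610431708 ff 0.0 q1,6 [ 0.053 -0.861]
tool cm [ 4.18  -0.194  0.553] dz deg None
inS [ 0.034 -0.026  0.216] crank~ 36.735267367510666 rad 0.042662561661474314
wrist red n 1365 x 293 345 y 234 308 c 314.46959706959706 276.53699633699637
hub 0.6614218354225159 (286, 146)
side red: n 2 cx 340.0 top 126 bot 126
```

Not dropped yet; the handle's end is at row 308. Another 21°.

Call:
arm_command:
  series: [0.03,0.5,0,0,0,-7,0.69,0.12,0.99,0,0,0,-14,0.69,0.12,0.99,0,0,0,-14,0.69,0.12,0.99,0,0,0,-14,0.69]

```text
time: 7.85
eef_pos: [0.588, 0.1406, 0.215]
tcp_rot: [0.206, 0.979, 0.0, 0.0]
contact_force: [-0.4, -0.6, 0.4]
opening: 0.311
finger_force: 0.0
```

```bash
python3 look.py
```

```text
t 7.85 tcp [0.588 0.141 0.215] yaw 2.727010255004257 F [-0.41  -0.605  0.422] open 0.3107172649479853 ff 0.0 q1,6 [ 0.067 -1.09 ]
tool cm [ 4.189 -0.158  0.497] dz deg None
inS [ 0.039 -0.017  0.215] crank~ 23.571041326774154 rad 0.04285274809446003
wrist red n 1138 x 294 335 y 236 310 c 314.8673110720562 282.87961335676624
hub 0.6630691885948181 (287, 147)
none
```

Call:
arm_command:
  series: [0.03,0.5,0,0,0,-7,0.69,0.12,0.99,0,0,0,-14,0.69,0.12,0.99,0,0,0,-14,0.69,0.12,0.99,0,0,0,-14,0.69]

```text
time: 8.28
eef_pos: [0.5907, 0.15, 0.2148]
tcp_rot: [0.085, 0.996, 0.0, -0.0]
contact_force: [-0.4, 0.2, 0.7]
opening: 0.306
finger_force: 0.0
```

```bash
python3 look.py
```

```text
t 8.2833 tcp [0.591 0.15  0.215] yaw 2.9712019832564605 F [-0.416  0.153  0.716] open 0.3062106296972379 ff 0.0 q1,6 [ 0.082 -1.318]
tool cm [ 4.208 -0.114  0.484] dz deg None
inS [ 0.042 -0.008  0.215] crank~ 10.4810546719116 rad 0.0430838900401379
wrist red n 765 x 297 335 y 264 299 c 315.89019607843136 280.78692810457517
hub 0.6152571439743042 (288, 145)
side red: n 2 cx 335.5 top 129 bot 130
```

```bash
python3 - <<'E'
from h import *
w=vision.read_camera('wrist')['color'];cv2.imwrite('w6raw.png',w)
a=cv2.imread('pics/w5.png')[120:330,230:410];b=w[120:330,230:410]
s=vision.read_camera('side')['color'][80:200,260:420]
o=np.zeros((600,800,3),np.uint8);o[:315,:270]=cv2.resize(a,(270,315));o[:315,280:550]=cv2.resize(b,(270,315))
o[320:560,:320]=cv2.resize(s,(320,240));o[320:560,330:650]=cv2.resize(cv2.imread('pics/s2raw.png')[80:200,260:420],(320,240))
cv2.imwrite('pics/m6.png',o)
E
```

```text
(no output)
```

View pics/m6.png

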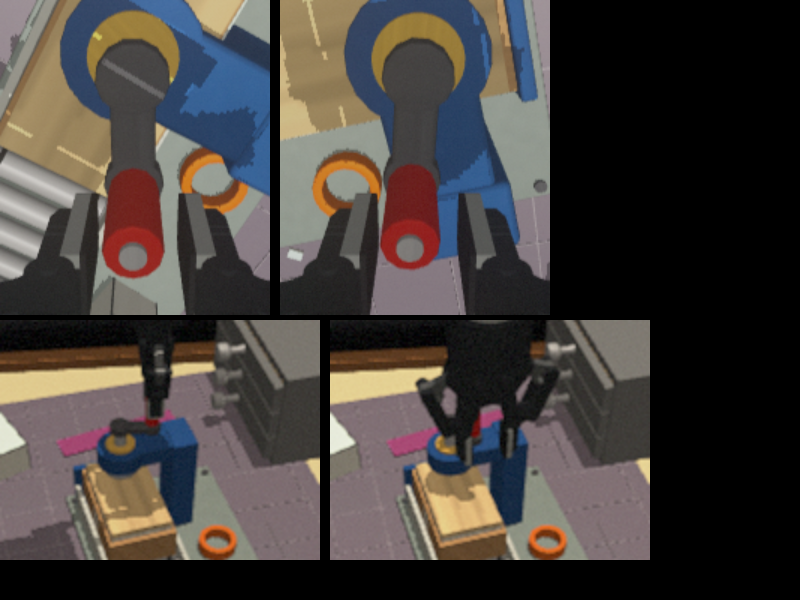

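Left is before, right is now. With the tool 2 mm lower, the handle end moved up from row 310 to 299–300 and the handle looks narrower, so it is about 8 mm lower. The screw has dropped. The handle sits about 2 mm to tool -y of the finger centre. I lower 12 mm and grip gently.

Call:
arm_command:
  series: [0,-0.2,0.6,0,0,0,0.69,0,-0.2,1.2,0,0,0,0.69,0,-0.2,1.2,0,0,0,0.72,0,-0.2,1.2,0,0,0,0.76,0,-0.2,1.2,0,0,0,0.8,0,-0.2,1.2,0,0,0,0.9,0,-0.2,1.2,0,0,0,1,0,-0.2,1.2,0,0,0,1,0,-0.2,1.2,0,0,0,1]
  force: 30

```text
time: 9.23
eef_pos: [0.5902, 0.1478, 0.2026]
tcp_rot: [0.083, 0.997, -0.0, -0.0]
contact_force: [-1.1, -0.2, -3.6]
opening: 0.198
finger_force: 29.3
```

```bash
python3 look.py
```

```text
t 9.2333 tcp [0.59  0.148 0.203] yaw 2.9753739489573725 F [-1.114 -0.246 -3.576] open 0.1984988604058028 ff 29.273998875869438 q1,6 [ 0.079 -1.326]
tool cm [ 4.195  0.126 -0.737] dz deg None
inS [ 0.042 -0.01   0.203] crank~ 13.450695022202762 rad 0.042941594156517944
wrist red n 891 x 301 342 y 242 318 c 321.5016835016835 298.6969696969697
hub 0.49379122257232666 (293, 149)
none
```

Fz = -3.6 N equals the screw's weight, so the hand is carrying it. I ease down to let it rest.

Call:
arm_command:
  series: [0,0,0.1,0,0,0,1,0,0,0.1,0,0,0,1,0,0,0.1,0,0,0,1]

```text
time: 9.58
eef_pos: [0.5902, 0.148, 0.2023]
tcp_rot: [0.083, 0.997, 0.0, -0.0]
contact_force: [-2.4, 0.2, -0.2]
opening: 0.199
finger_force: 29.5
```

Call:
arm_command:
  series: [0,0,0.1,0,0,0,1,0,0,0.1,0,0,0,1,0,0,0.1,0,0,0,1]

```text
time: 9.83
eef_pos: [0.5904, 0.148, 0.2019]
tcp_rot: [0.083, 0.997, 0.0, -0.0]
contact_force: [-5.1, 0.3, 3.9]
opening: 0.199
finger_force: 29.9
```

The screw now rests on its thread, with about 4 N of downward push. Next is the forward turn as a helix with the hand not rotating: 90° per call, 2 mm deeper each.

Call:
arm_command:
  series: [0.3,-1.04,0.03,0,0,0,1,0.75,-1.98,0.07,0,0,0,1,1.42,-2.77,0.1,0,0,0,1,2.28,-3.36,0.13,0,0,0,1,3.27,-3.71,0.17,0,0,0,1,4.31,-3.8,0.2,0,0,0,1,4.31,-3.8,0.2,0,0,0,1,4.31,-3.8,0.2,0,0,0,1]
  force: 40

```text
time: 10.5
eef_pos: [0.5405, 0.1179, 0.1997]
tcp_rot: [0.083, 0.997, 0.001, -0.0]
contact_force: [-1.3, 4.9, 3.3]
opening: 0.198
finger_force: 40.6
```

```bash
python3 look.py
```

```text
t 10.5 tcp [0.54  0.118 0.2  ] yaw 2.9748516233867583 F [-1.277  4.884  3.323] open 0.19787325667997022 ff 40.63116348115727 q1,6 [ 0.03  -1.374]
tool cm [-0.211  3.897 -1.024] dz deg None
inS [-0.009 -0.038  0.2  ] crank~ 103.67865002914095 rad 0.038802282049850374
wrist red n 1095 x 302 342 y 241 318 c 322.6337899543379 291.3214611872146
hub 0.43368810415267944 (359, 322)
none
```

Call:
arm_command:
  series: [1.03,0.19,0.03,0,0,0,1,1.97,0.64,0.07,0,0,0,1,2.76,1.32,0.1,0,0,0,1,3.36,2.18,0.13,0,0,0,1,3.7,3.16,0.17,0,0,0,1,3.79,4.2,0.2,0,0,0,1,3.79,4.2,0.2,0,0,0,1,3.79,4.2,0.2,0,0,0,1]

```text
time: 11.27
eef_pos: [0.5119, 0.1653, 0.1979]
tcp_rot: [0.083, 0.997, 0.0, 0.002]
contact_force: [4.9, 2.0, 3.9]
opening: 0.198
finger_force: 40.6
```

Call:
arm_command:
  series: [-0.19,1.03,0.03,0,0,0,1,-0.64,1.97,0.07,0,0,0,1,-1.32,2.76,0.1,0,0,0,1,-2.18,3.36,0.13,0,0,0,1,-3.16,3.7,0.17,0,0,0,1,-4.2,3.79,0.2,0,0,0,1,-4.2,3.79,0.2,0,0,0,1,-4.2,3.79,0.2,0,0,0,1]

```text
time: 11.93
eef_pos: [0.558, 0.1962, 0.1948]
tcp_rot: [0.083, 0.997, -0.0, -0.002]
contact_force: [-0.0, -0.9, 5.8]
opening: 0.197
finger_force: 42.2
```

```bash
python3 look.py
```

```text
t 11.9333 tcp [0.558 0.196 0.195] yaw 2.975522755463063 F [-0.038 -0.919  5.796] open 0.19717047775512941 ff 42.18108318513259 q1,6 [ 0.166 -1.238]
tool cm [ 0.23  -4.112 -1.518] dz deg None
inS [0.012 0.04  0.195] crank~ -73.55830719468142 rad 0.04140073397142089
wrist red n 882 x 301 342 y 244 319 c 321.3344671201814 299.17233560090705
hub 0.4003331959247589 (210, 9)
none
```

Call:
arm_command:
  series: [-1.03,-0.19,0.03,0,0,0,1,-1.97,-0.64,0.05,0,0,0,1,-2.76,-1.32,0.08,0,0,0,1,-3.36,-2.18,0.1,0,0,0,1,-3.7,-3.16,0.13,0,0,0,1,-3.79,-4.2,0.15,0,0,0,1,-3.73,-4.69,0.16,0,0,0,1,-3.73,-4.69,0.16,0,0,0,1,-3.73,-4.69,0.16,0,0,0,1]

```text
time: 12.78
eef_pos: [0.5882, 0.1425, 0.1937]
tcp_rot: [0.083, 0.997, -0.001, 0.0]
contact_force: [2.4, -4.3, 4.2]
opening: 0.199
finger_force: 42.1
```

```bash
python3 look.py; python3 - <<'E'
from h import *
s,p,r=state(); print(np.degrees(np.arctan2(p[1]-.158,p[0]-.5505)), np.degrees(np.arctan2(.148-.158,.5904-.5505)))
t=vision.read_camera('top')['color']; a=cv2.imread('pics/top0.png')
for n,(x0,x1,y0,y1) in dict(cube=(330,360,145,172),tape=(280,303,150,175),ruler=(180,210,150,230),glue=(450,485,200,230),block=(165,215,240,278),small=(295,340,240,283)).items(): print(n,np.abs(t[y0:y1,x0:x1].astype(int)-a[y0:y1,x0:x1]).mean())
E
```

```text
t 12.7833 tcp [0.588 0.142 0.194] yaw 2.9753755287630583 F [ 2.367 -4.307  4.216] open 0.1990050006601724 ff 42.131797266192734 q1,6 [ 0.071 -1.333]
tool cm [ 4.088  0.681 -1.634] dz deg None
inS [ 0.04  -0.015  0.194] crank~ 21.05039513017454 rad 0.04239698237573764
wrist red n 885 x 301 342 y 244 319 c 321.49039548022597 299.54802259887003
hub 0.424211323261261 (358, 320)
side red: n 1 cx 343.0 top 127 bot 127
-22.33405615428054 -14.070026352875393
cube 13.552263374485596
tape 16.300289855072464
ruler 17.812083333333334
glue 10.519047619047619
block 26.135438596491227
small 13.380706287683031
```

Call:
arm_command:
  series: [0,0,0,0,0,0,1,0,0,0,0,0,0,1,0,0,0,0,0,0,1,0,0,0,0,0,0,1]

```text
time: 13.27
eef_pos: [0.5883, 0.1428, 0.1937]
tcp_rot: [0.083, 0.997, -0.001, 0.0]
contact_force: [1.5, -4.7, 4.7]
opening: 0.194
finger_force: 42.1
```

Call:
arm_command:
  series: [0,0,0,0,0,0,1,0,0,0,0,0,0,1,0,0,0,0,0,0,1,0,0,0,0,0,0,1]

```text
time: 13.6
eef_pos: [0.5883, 0.1428, 0.1937]
tcp_rot: [0.083, 0.997, -0.001, 0.0]
contact_force: [2.5, -4.1, 5.3]
opening: 0.198
finger_force: 42.1
```

```bash
python3 - <<'E'
from h import *
c=vision.read_camera('wrist'); r=R.from_quat([.694,.72,.004,.005])
print(inS(wray(c,np.array([.5561,-.0003,.2828]),r,(320,115.5),.1)), inS(wray(c,np.array([.552,0,.273]),R.from_quat([.694,.72,0,0]),(320,115.5),.1)))
t=vision.read_camera('top')
# board far end vs stop in the pre-grip picture: expected stop face & board end pixels
print(proj(t,[S((-.03,.050,.087),ST),S((-.03,.043,.1),ST),S((-.03,.035,.1),ST)]))
E
```

```text
[ 0.001 -0.099  0.1  ] [-0.005 -0.098  0.1  ]
[[244.787 211.395]
 [246.534 210.708]
 [249.562 210.54 ]]
```

The carton met a hard stop at the expected position, and the top view shows its board end at the stop. The screw is one turn down, steady and gripped, so I hand in.

```bash
python3 -c "
from plant import ctrl
print(ctrl.sign_off())"
```

```text
the job is handed in; nothing more can be done
None
```

I pushed the carton home against the end stop, backed the screw until it dropped into its thread, and turned it forward one full turn (about 368°, 8 mm deeper); the job is handed in with the gripper still holding the red handle.

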